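# Push a filled chocolate mould into the corner stop

### The arm

A 7-joint arm with a two-finger parallel gripper is mounted at the origin on the work surface. World frame = base frame: x ahead of the robot, y to its left, z up, the work surface at z = 0. Lengths are in m, angles in degrees, forces in N, time in s.
With the tool pointing down it reaches from about 0.425 to 0.95 m from the base axis. Payload 4.7 kg.
Tool frame: the origin (TCP) lies at the centre of the arm's flange, where the gripper is bolted on; the fingertips stand ahead of it and the grasp point (between the pads) lies 155 mm ahead of it (nose_length is the x of the fingertips in the tool frame, in m); x points along the fingers, z is the direction in which the jaws open and shut, and the axes are right-handed (so a half turn about x gives the same grasp; the last joint's range is limited). The gripper opens to 85 mm and grips with 20 to 120 N. Pads are 22 mm wide; open, the fingers measure 114 mm over their backs; the gripper's body (76 mm by 85 mm) begins 54 mm behind the grasp point. The pads swing forward as they close: fully open they stand 13 mm farther back than shut.
Start: joints at [75.292, 26.849, -2.785, 87.806, 1.381, 65.374, -4.715], TCP at [0.152, -0.658, 0.405] pointing down, gripper open.
Joint ranges: [-148.3, 148.3], [-19.14, 114.17], [-79.39, 73.82], [5.75, 140.21], [-59.74, 239.74], [12.07, 113.84], [-152.46, 152.46]. Speed limits (degrees/s): [147.25, 147.25, 180, 180, 180, 180, 180].

### API

Orientations are given as [roll, pitch, yaw] about the fixed x, y, z axes, in that order (R = Rz(yaw) Ry(pitch) Rx(roll)).
In Python, from bench import sense, camera, camera_info, sign_off, nose_length gives the robot as it stands. The module is installed in compiled form; this text tells all that it offers.
- The arm moves only by the tool jog_arm, never from a script. Its argument "increments" is a list of rows, each a list of 6 numbers: the shift along the world's x, y, z in m, then the turn, a rotation vector about the world's x, y, z in rad. A call has 1 to 12 rows; each row shifts and turns the commanded pose from where the row before left it; what a row does not reach is not made up. A row lasts 1/12 s, in which the tool goes at most 41.7 mm and 7.16 degrees, less where a joint would pass 70% of its speed; a pose out of reach is approached as far as the arm can. A call with a gripper value outside its range is refused whole. "fingers" is the closure, from 0 (fully open) to 1 (shut), set as the call begins (left out, the last holds). The fingers move at their own pace and stop on an object; the grip force is fixed at half the most. Time passes only in rows, so rows that do not move let the fingers close. It gives the time, the measured TCP pose, the force and the opening at its end, in the units of the state.
- sense(): the state, without advancing time (a new reading comes with each control period).
- camera(name): name is "scene" or "top"; returns the picture (384x512x3 uint8, red, green, blue); there is no depth.
- camera_info(name): a dict with "mtx" (3x3 intrinsics, pixels), "R" (3x3) and "t" (3): a world point X has camera coordinates R X + t. Camera axes: x right, y down, z forward; pixel columns grow to the right and rows downward; lengths in m; the calibration is good to about 2 mm. A picture is of the moment at which its call begins. camera_info takes no time and is no camera call.
- sign_off(): hands the job in, once; it reports no verdict.
The state is a dict: "clock": time; "joint_pos": joint angles; "joint_vel": joint speeds; "tau": joint torques, N m; "tool_pos": TCP position; "ee_rot": TCP orientation; "ft_force": force on the tool from outside, world axes, zero at the start; "moment": the same for the moment, N m; "gripper_width": finger opening in m.
Only numpy, scipy, OpenCV 4.12 (cv2) and the standard library are available. Lean on these libraries where they do the work, as an engineer would, in place of code of your own. Each camera call takes 0.05 s, during which the arm holds its last target. There are 200 camera calls.

### The job

Push the filled chocolate mould that lies by itself in the middle of the bench across into the corner of the aluminium stop, so that one long side lies flush against the long fence and one end sits against the short end piece. Only push it by its outer sides: do not lift or tip it and do not touch the chocolate, and leave everything else on the bench where it is. Finish with the robot clear of the mould.

Things in the scene. Friction and masses are not known exactly. Their poses are not given: they have to be found in the camera images.
- mould: the filled mould: a clear slab, 96 mm (own x) by 180 mm (own y) by 24 mm high, six dark brown chocolate cells (2 by 3) in its top, about 0.46 kg. Loose, flat on the bench, with solid vertical sides; slides with a few newtons. Origin at the centre of its underside, z up. At the start its long side is within 35 degrees of the fence's direction
- chocolate: the chocolate in the mould, moving with it (same origin and axes as the mould): six dark cells inside a rim 6 mm wide, their top 1.5 mm below the rim. Not to be touched
- stop: the corner stop, fixed and rigid: an L of aluminium strip 8 mm thick, 30 mm high. Origin at bench level in the inner corner, z up, own x roughly away from the robot. The long fence runs 260 mm along own -y, inner face looking to -x. The short end piece runs 80 mm along own -x, inner face looking to -y. A 5 mm thick foot with two dark screws lies behind the fence, to own x = 30 mm
- home (a point): fixed point of the stop at bench level, at own x = -48 mm, y = -90 mm from its origin: the centre of the mould's underside when it is home, with its long side along the fence (either way round)
- empty_mould: bystander: smaller empty clear mould, 70 x 130 x 22 mm, with six round pockets; origin at the centre of its underside
- bar: bystander: unwrapped chocolate bar lying flat, 44 (own x) x 110 (own y) x 11 mm; origin at the centre of its underside
- jar: bystander: amber glass jar with a steel lid, 60 mm across, 85 mm high, beyond the stop; origin at the centre of its underside
- bowl: bystander: steel bowl, 100 mm across, 50 mm high, to one side; origin at the centre of its underside
- spatula: bystander: spatula lying along its own x, 240 mm long, black handle; origin under its middle
- cup: bystander: white plastic cup, 72 mm across, 90 mm high, to one side; origin at the centre of its underside
Things that resemble listed ones, but are neither listed nor needed, are in the scene too. What is shaped like the mould but pink or yellow is not meant.

How it is judged:
By the outcome, as a careful person would: the job done as asked, in the order asked, and still so for the second after the job is handed in, with the robot touching nothing.
It also fails if it takes over 64 s, if anything falls off the work surface, if the arm or the gripper's body presses on something with over 40 N, if the wrist force passes 120 N, or if a joint passes its speed limit or range.

## Working session

There is one attempt and no reset: what is moved stays moved. The work goes in short steps, Python scripts to look and compute and a tool call to move; the robot and the scene stay as the last step left them, time stands still between calls to the robot, and variables do not carry over. Pictures are saved under pics/ and viewed, about 8 in all and at most 12, crops included, and the job is handed in when it is done.

Besides the shell and the picture viewer there is one more tool, called after ">>>" as name(argument=value, ...), one argument or row to a line, values as JSON. jog_arm: Moves the arm, as the interface text tells. Its arguments: {"type":"object","properties":{"increments":{"type":"array","items":{"type":"array","items":{"type":"number"}}},"fingers":{"type":"number"}},"required":["increments"]}

```bash
mkdir -p pics
python3 - <<'E'
from bench import *
import cv2
print(sense(), nose_length)
for n in("top","scene"):
    im=camera(n); cv2.imwrite(f"pics/{n}0.png",im[:,:,::-1]); print(n,camera_info(n))
E
```

```text
{'clock': 0.0, 'joint_pos': array([75.29205893, 26.89730238, -2.78424194, 87.8747048 ,  1.38328847,
       65.37383595, -4.71340814]), 'joint_vel': array([ 0.03661843, -0.01209643, -0.00154449, -0.00297574,  0.08881063,
        0.1080256 , -0.01891915]), 'tau': array([-2.87390549e-04, -5.10311115e+01, -4.67531523e-02, -2.37708485e+01,
        1.05670662e-02,  7.51550251e-03, -9.07046598e-07]), 'tool_pos': array([ 0.15240128, -0.65731723,  0.40365388]), 'ee_rot': array([-176.74515743,   89.88779152,  106.31178248]), 'ft_force': array([0.01102491, 0.41651513, 0.45212883]), 'moment': array([0.02244961, 0.02240782, 0.03199038]), 'gripper_width': 0.08538730740917802} 0.1734
top {'mtx': array([[476.26856955,   0.        , 254.00884966],
       [  0.        , 476.26856955, 199.99724445],
       [  0.        ,   0.        ,   1.        ]]), 'R': array([[ 0.01305089, -0.99980844, -0.01458593],
       [-0.98431839, -0.0102796 , -0.17610119],
       [ 0.17591752,  0.01665548, -0.984264  ]]), 't': array([-0.07492881,  0.48596801,  1.81301437])}
scene {'mtx': array([[463.03286099,   0.        , 248.05979165],
       [  0.        , 463.03286099, 185.15524906],
       [  0.        ,   0.        ,   1.        ]]), 'R': array([[-0.5290048 ,  0.848618  ,  0.00119004],
       [ 0.52823878,  0.33038621, -0.78218204],
       [-0.66416693, -0.41314943, -0.62304883]]), 't': array([ 0.34214233, -0.19309651,  1.9548825 ])}
```

View pics/top0.png

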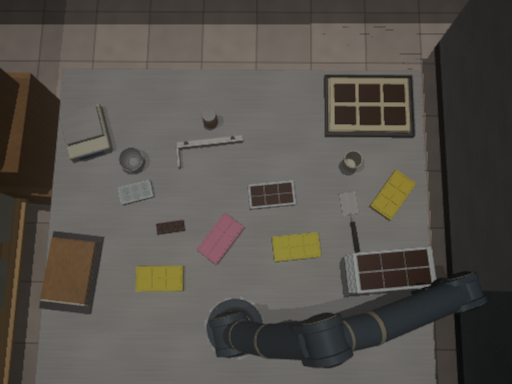

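View pics/scene0.png

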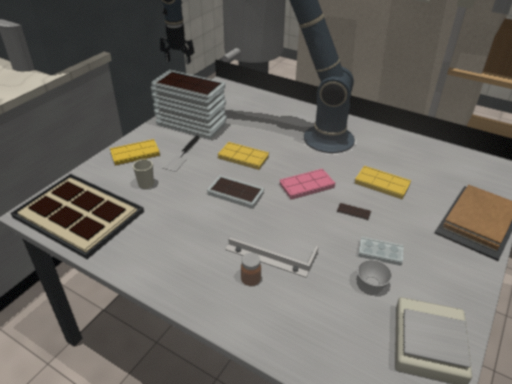

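The top view shows the mould at about (272,195). The stop's fence runs along row 142 or so, columns 178–243, with its end piece at column 179, rows 147–167. The corner is therefore at far left (+x, +y). Next I'll zoom in on both views for precise edges.

Run:
```python
from bench import *
import cv2,numpy as np
T=np.mean([camera("top") for _ in range(6)],0); np.save("top.npy",T)
S=np.mean([camera("scene") for _ in range(2)],0); np.save("scene.npy",S)
a=cv2.resize(T[115:225,165:305].astype(np.uint8),None,fx=5,fy=5,interpolation=cv2.INTER_CUBIC)
for i in range(0,140,20): cv2.putText(a,str(165+i),(i*5,8),0,.35,(255,0,0)); cv2.line(a,(i*5,0),(i*5,12),(255,0,0))
for i in range(0,110,10): cv2.putText(a,str(115+i),(0,i*5+4),0,.35,(255,0,0))
cv2.imwrite("pics/top1.png",a[:,:,::-1])
```

```text
(no output)
```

View pics/top1.png

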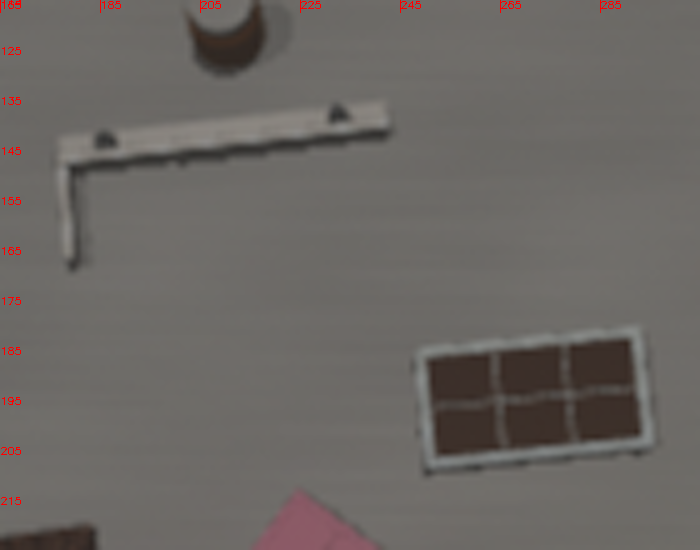

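The zoom shows the mould's rim corners near px (248.5,185), (293,181), (295.5,204) and (251,208). The fence's inner top edge runs from about (180,148) to (242.5,140.5). The end piece reaches down to about (179,168.5).

```bash
cat > h.py <<'E'
from bench import *
import cv2,numpy as np
def ray(name,uv,z):
    c=camera_info(name);R=c["R"];C=-R.T@c["t"]
    d=(np.linalg.inv(c["mtx"])@np.c_[np.atleast_2d(uv),np.ones(len(np.atleast_2d(uv)))].T).T@R
    return C+d*((z-C[2])/d[:,2])[:,None]
def proj(name,X):
    c=camera_info(name);p=(c["R"]@np.atleast_2d(X).T).T+c["t"];p=p@c["mtx"].T;return p[:,:2]/p[:,2:]
def mould(name,im,roi):
    # brown chocolate outline -> rectangle in world on z=.0225
    r0,r1,c0,c1=roi;k=8
    a=cv2.resize(im[r0:r1,c0:c1].astype(np.float32),None,fx=k,fy=k,interpolation=cv2.INTER_CUBIC)
    m=((a.sum(2)<255)&(a[...,0]>a[...,2]+2)).astype(np.uint8)
    m=cv2.morphologyEx(m,cv2.MORPH_CLOSE,np.ones((25,25)));m=cv2.morphologyEx(m,cv2.MORPH_OPEN,np.ones((41,41)))
    ct=max(cv2.findContours(m,0,1)[0],key=cv2.contourArea)[:,0]
    uv=(ct+.5)/k-.5+[c0,r0]
    w=ray(name,uv,.0225)[:,:2]*1000
    (cx,cy),(A,B),ang=cv2.minAreaRect(w.astype(np.float32))
    if A>B: A,B,ang=B,A,ang+90
    # ang: direction of the short side (own x) from world x
    return np.array([cx,cy]),(A,B),(ang+90)%180-90
E
python3 - <<'E'
from h import *
np.set_printoptions(precision=1,suppress=True)
T=np.load("top.npy");S=np.load("scene.npy")
print("mould top",mould("top",T,(170,220,235,310)))
print("mould scn",mould("scene",S,(170,210,200,270)))
for n in("top","scene"):
    R=camera_info(n)["R"];print("cam",-R.T@camera_info(n)["t"])
g=T.sum(2)
# fence inner top edge: strongest bright->dark step along columns
P=[]
for c in range(188,238,2):
    col=cv2.GaussianBlur(g[130:156,c:c+1],(1,3),0)[:,0];d=np.diff(col);i=d[3:-3].argmin()+3
    y=d[i-1:i+2];P.append((c,130+i+.5+.5*(y[0]-y[2])/(y[0]-2*y[1]+y[2])))
P=np.array(P);W=ray("top",P,.03)[:,:2]*1000
f=np.polyfit(W[:,1],W[:,0],1);r=W[:,0]-np.polyval(f,W[:,1]);print("fence x=f(y)",f,np.degrees(np.arctan(f[0])),r.std());print(P[:,1]);
print("rim/ends z30:",ray("top",[(180,148),(242.5,140.5),(179,168.5),(177.5,167)],.03)*1000)
np.set_printoptions(precision=0,linewidth=200)
print(g[150:168:3,172:190])
a=cv2.resize(S[225:285,215:330].astype(np.uint8),None,fx=6,fy=6,interpolation=cv2.INTER_CUBIC)
for i in range(0,115,10): cv2.putText(a,str(215+i),(i*6,8),0,.35,(255,0,0))
for i in range(0,60,10): cv2.putText(a,str(225+i),(0,i*6+4),0,.35,(255,0,0))
cv2.imwrite("pics/scene1.png",a[:,:,::-1])
E
```

```text
mould top (array([ 508.6, -137.7]), (94.82186126708984, 163.27284240722656), 6.453954219818115)
mould scn (array([ 510.4, -138.8]), (75.59331512451172, 160.26145935058594), 6.686738967895508)
cam [ 0.2 -0.1  1.9]
cam [1.6 0.6 1.1]
fence x=f(y) [ -0.1 731. ] -7.0482102276651615 0.6555858737220807
[146.3 145.8 145.3 145.2 145.2 144.9 144.6 144.3 144.1 144.2 143.9 143.4
 143.2 143.2 143.1 142.6 142.3 142.2 142.2 141.8 141.3 141.3 141.3 141.1
 140.5]
rim/ends z30: [[697.8 230.6  30. ]
 [731.2 -19.6  30. ]
 [613.3 231.2  30. ]
 [619.3 237.4  30. ]]
[[319. 318. 319. 318. 363. 405. 321. 204. 231. 237. 285. 321. 321. 321. 322. 322. 321. 320.]
 [316. 318. 317. 317. 341. 381. 314. 205. 256. 288. 310. 320. 322. 321. 322. 322. 324. 324.]
 [318. 317. 317. 318. 312. 354. 338. 241. 252. 279. 301. 322. 324. 324. 324. 326. 326. 326.]
 [324. 324. 324. 324. 316. 353. 390. 308. 240. 282. 306. 327. 328. 329. 330. 329. 330. 330.]
 [320. 320. 320. 322. 322. 364. 407. 321. 223. 275. 283. 307. 330. 329. 330. 330. 330. 331.]
 [318. 318. 318. 318. 318. 342. 382. 315. 207. 257. 292. 313. 325. 325. 327. 326. 326. 327.]]
```

View pics/scene1.png

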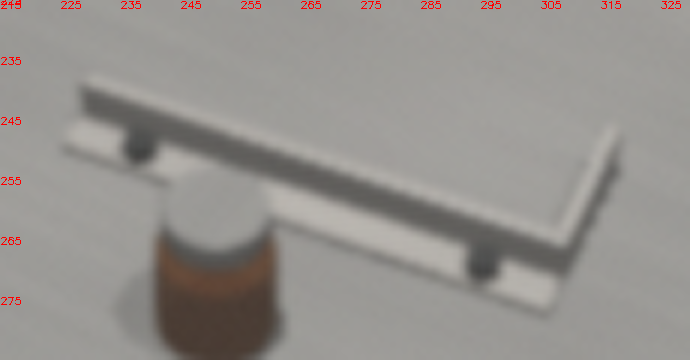

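Working values:

| Item | Estimate |
|---|---|
| Stop yaw | about 7.05° |
| Stop corner | about (702, 238) mm |
| Home | about (665, 143) mm |
| Mould centre | about (509.5, −138) mm |
| Mould yaw | about 6.6° |

A straight push along the fence direction would graze the pink mould. So I'll push toward the fence first until it's about 12 mm short, then along the fence, then flush, then to the end piece.

Run:
```python
from h import *
from scipy.spatial.transform import Rotation as Ro
np.set_printoptions(precision=4,suppress=True)
s=sense();R=Ro.from_euler('xyz',s['ee_rot'],degrees=True).as_matrix();print(R)
a=np.degrees(np.arctan2(R[1,2],R[0,2]));print("jaw z azimuth",a, "turn to 97.05 (jaw along y'):",(97.05-a+90)%180-90)
e=np.array([np.cos(np.radians(7.05)),np.sin(np.radians(7.05))])
p=np.array([.5095,-.138])-e*.074;print("start",p,p-s['tool_pos'][:2])
```

```text
[[ 0.      0.9742  0.2258]
 [ 0.      0.2258 -0.9742]
 [-1.      0.     -0.    ]]
jaw z azimuth -76.94824298033207 turn to 97.05 (jaw along y'): -6.001757019667934
start [ 0.4361 -0.1471] [0.2836 0.5105]
```

>>> jog_arm(
  increments=[
    [0.0118, 0.0213, 0.01, 0, 0, -0.0087],
    [0.0118, 0.0213, 0.01, 0, 0, -0.0087],
    [0.0118, 0.0213, 0, 0, 0, -0.0087],
    [0.0118, 0.0213, 0, 0, 0, -0.0087],
    [0.0118, 0.0213, 0, 0, 0, -0.0087],
    [0.0118, 0.0213, 0, 0, 0, -0.0087],
    [0.0118, 0.0213, 0, 0, 0, -0.0087],
    [0.0118, 0.0213, 0, 0, 0, -0.0087],
    [0.0118, 0.0213, 0, 0, 0, -0.0087],
    [0.0118, 0.0213, 0, 0, 0, -0.0087],
    [0.0118, 0.0213, 0, 0, 0, -0.0087],
    [0.0118, 0.0213, 0, 0, 0, -0.0087],
  ],
  fingers=0.4,
)

```text
clock: 1.5
tool_pos: [0.2945, -0.4008, 0.425]
ee_rot: [24.0, 90.0, -58.9]
ft_force: [0.9, -0.2, 0.1]
gripper_width: 0.0517
```

>>> jog_arm(
  increments=[
    [0.0118, 0.0213, 0, 0, 0, 0],
    [0.0118, 0.0213, 0, 0, 0, 0],
    [0.0118, 0.0213, 0, 0, 0, 0],
    [0.0118, 0.0213, 0, 0, 0, 0],
    [0.0118, 0.0213, 0, 0, 0, 0],
    [0.0118, 0.0213, 0, 0, 0, 0],
    [0.0118, 0.0213, 0, 0, 0, 0],
    [0.0118, 0.0213, 0, 0, 0, 0],
    [0.0118, 0.0213, 0, 0, 0, 0],
    [0.0118, 0.0213, 0, 0, 0, 0],
    [0.0118, 0.0213, 0, 0, 0, 0],
    [0.0118, 0.0213, 0, 0, 0, 0],
  ],
)

```text
clock: 2.5
tool_pos: [0.436, -0.1452, 0.4251]
ee_rot: [44.7, 90.0, -38.2]
ft_force: [0.9, 0.1, -0.1]
gripper_width: 0.0514
```

>>> jog_arm(
  increments=[
    [0, -0.002, -0.02, 0, 0, 0],
    [0, 0, -0.02, 0, 0, 0],
    [0, 0, -0.02, 0, 0, 0],
    [0, 0, -0.02, 0, 0, 0],
    [0, 0, -0.02, 0, 0, 0],
    [0, 0, -0.02, 0, 0, 0],
    [0, 0, -0.02, 0, 0, 0],
    [0, 0, -0.02, 0, 0, 0],
    [0, 0, -0.02, 0, 0, 0],
    [0, 0, -0.02, 0, 0, 0],
    [0, 0, -0.015, 0, 0, 0],
    [0, 0, -0.01, 0, 0, 0],
  ],
)

```text
clock: 3.5
tool_pos: [0.4354, -0.1483, 0.1985]
ee_rot: [-114.4, 89.9, 162.6]
ft_force: [0.9, -0.1, 0.7]
gripper_width: 0.0511
```

Run:
```python
from h import *
s=sense();print(s['tool_pos'],s['ft_force'],nose_length)
S=camera("scene");cv2.imwrite("pics/s2.png",cv2.resize(S[120:230,170:310],None,fx=5,fy=5,interpolation=cv2.INTER_CUBIC)[:,:,::-1])
```

```text
[ 0.43544224 -0.14832626  0.19846022] [ 0.86046656 -0.07937233  0.6936639 ] 0.1734
```

View pics/s2.png

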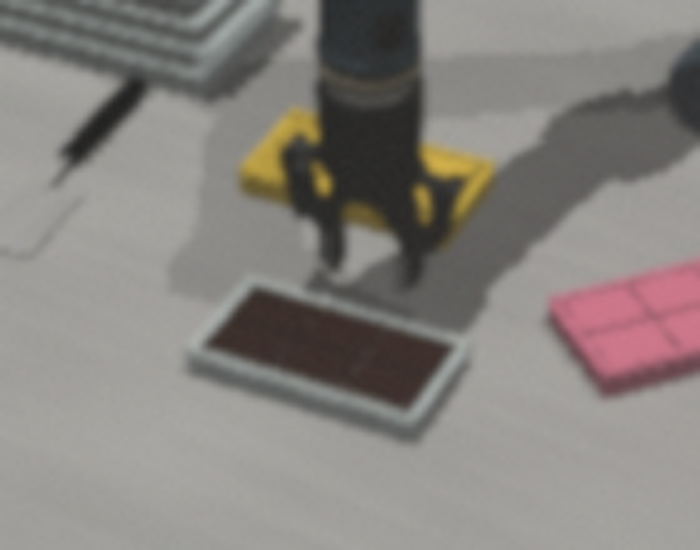

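The fingers stand behind the mould's near long side with a small gap, roughly centred. I'll lower them gently to find the bench.

>>> jog_arm(
  increments=[
    [0, 0, -0.004, 0, 0, 0],
    [0, 0, -0.004, 0, 0, 0],
    [0, 0, -0.002, 0, 0, 0],
    [0, 0, 0, 0, 0, 0],
  ],
)

```text
clock: 3.88
tool_pos: [0.4358, -0.1484, 0.19]
ee_rot: [53.3, 90.0, -29.7]
ft_force: [-0.5, 0.3, 0.8]
gripper_width: 0.0511
```

>>> jog_arm(
  increments=[
    [0, 0, -0.002, 0, 0, 0],
    [0, 0, -0.002, 0, 0, 0],
    [0, 0, 0, 0, 0, 0],
  ],
)

```text
clock: 4.13
tool_pos: [0.4357, -0.1484, 0.1857]
ee_rot: [32.2, 90.0, -50.8]
ft_force: [0.2, 0.0, -0.1]
gripper_width: 0.0509
```

>>> jog_arm(
  increments=[
    [0, 0, -0.004, 0, 0, 0],
    [0, 0, -0.003, 0, 0, 0],
    [0.004, 0.0005, 0, 0, 0, 0],
    [0.004, 0.0005, 0, 0, 0, 0],
    [0.004, 0.0005, 0, 0, 0, 0],
    [0.004, 0.0005, 0, 0, 0, 0],
    [0.006, 0.00074, 0, 0, 0, 0],
    [0.006, 0.00074, 0, 0, 0, 0],
    [0.006, 0.00074, 0, 0, 0, 0],
    [0.006, 0.00074, 0, 0, 0, 0],
    [0.006, 0.00074, 0, 0, 0, 0],
    [0.006, 0.00074, 0, 0, 0, 0],
  ],
)

```text
clock: 5.13
tool_pos: [0.4866, -0.1421, 0.1784]
ee_rot: [-91.6, 89.7, -174.5]
ft_force: [-5.5, -1.1, 4.8]
gripper_width: 0.0512
```

```bash
cat >> h.py <<'E'
TH=np.radians(7.05);ST=np.array([[np.cos(TH),np.sin(TH)],[-np.sin(TH),np.cos(TH)]]);CO=np.array([702.,238.])
def rep(z=.0225):
    import sys
    s=sense();t=ST@(s['tool_pos'][:2]*1000-CO);print("tcp stop",t.round(1),"z",s['tool_pos'][2].round(4),"f",s['ft_force'].round(1),"clk",s['clock'])
    try: v=float(np.load("last.npy")[0])
    except Exception: pass
    for n in("top","scene"):
        im=camera(n)
        a=((im.astype(int).sum(2)<255)&(im[...,0].astype(int)>im[...,2].astype(int)+2)).astype(np.uint8)
        yield n,im,a
E
python3 - <<'E'
from h import *
g=list(rep())
for n,im,a in g:
    cv2.imwrite(f"pics/p3{n}.png",im[:,:,::-1])
    roi=(160,220,235,310) if n=="top" else (165,230,195,280)
    try:
        c,wh,ang=mould(n,im,roi);print(n,c,wh,ang,ST@(c-CO))
    except Exception as e: print(e)
E
```

```text
tcp stop [-260.4 -350.8] z 0.1784 f [-5.5 -1.1  4.8] clk 5.1333
top [494.70727539 -83.31024933] (55.1282958984375, 169.1402587890625) -83.33360385894775 [-245.16163216 -293.43879109]
scene [ 538.44366455 -134.93157959] (84.99158477783203, 160.24935913085938) 7.011187553405762 [-208.0916829  -350.03783999]
```

>>> jog_arm(
  increments=[
    [0.006, 0.00074, 0.002, 0, 0, 0],
    [0.006, 0.00074, 0, 0, 0, 0],
    [0.006, 0.00074, 0, 0, 0, 0],
    [0.006, 0.00074, 0, 0, 0, 0],
    [0.006, 0.00074, 0, 0, 0, 0],
    [0.006, 0.00074, 0, 0, 0, 0],
    [0.006, 0.00074, 0, 0, 0, 0],
    [0.006, 0.00074, 0, 0, 0, 0],
    [0.006, 0.00074, 0, 0, 0, 0],
    [0.006, 0.00074, 0, 0, 0, 0],
    [0.006, 0.00074, 0, 0, 0, 0],
    [0.006, 0.00074, 0, 0, 0, 0],
  ],
)

```text
clock: 6.23
tool_pos: [0.5603, -0.1329, 0.1807]
ee_rot: [52.2, 90.0, -30.8]
ft_force: [-2.3, 0.2, -0.2]
gripper_width: 0.0516
```

>>> jog_arm(
  increments=[
    [0.006, 0.00074, 0, 0, 0, 0],
    [0.006, 0.00074, 0, 0, 0, 0],
    [0.006, 0.00074, 0, 0, 0, 0],
    [0.006, 0.00074, 0, 0, 0, 0],
    [0.006, 0.00074, 0, 0, 0, 0],
    [0.006, 0.00074, 0, 0, 0, 0],
    [0.006, 0.00074, 0, 0, 0, 0],
    [0.006, 0.00074, 0, 0, 0, 0],
    [0.006, 0.00074, 0, 0, 0, 0],
    [0.006, 0.00074, 0, 0, 0, 0],
    [0.004, 0.0005, 0, 0, 0, 0],
    [0, 0, 0, 0, 0, 0],
  ],
)

```text
clock: 7.23
tool_pos: [0.625, -0.1248, 0.181]
ee_rot: [88.6, 89.8, 5.7]
ft_force: [0.2, -0.0, -0.4]
gripper_width: 0.0513
```

Run:
```python
from h import *
for n,im,a in rep():
    u,v=proj(n,[.649,-.122,.022])[0].astype(int)
    try:
        c,wh,ang=mould(n,im,(v-32,v+32,u-38,u+38));print(n,u,v,c,wh,ang,ST@(c-CO))
    except Exception as e: print(e)
    if n=="scene":
      b=cv2.resize(im[160:280,200:340],None,fx=5,fy=5,interpolation=cv2.INTER_CUBIC);cv2.imwrite("pics/p4.png",b[:,:,::-1])
```

```text
tcp stop [-120.9 -350.6] z 0.181 f [ 0.2 -0.  -0.4] clk 7.2333
top 267 161 [617.5291748  -73.53359985] (63.155216217041016, 209.87672424316406) -77.12560939788818 [-122.06839568 -298.81066066]
scene 216 212 [ 680.55004883 -116.8155365 ] (76.95455932617188, 160.28213500976562) 7.15655517578125 [ -64.83622411 -349.50025664]
```

View pics/p4.png

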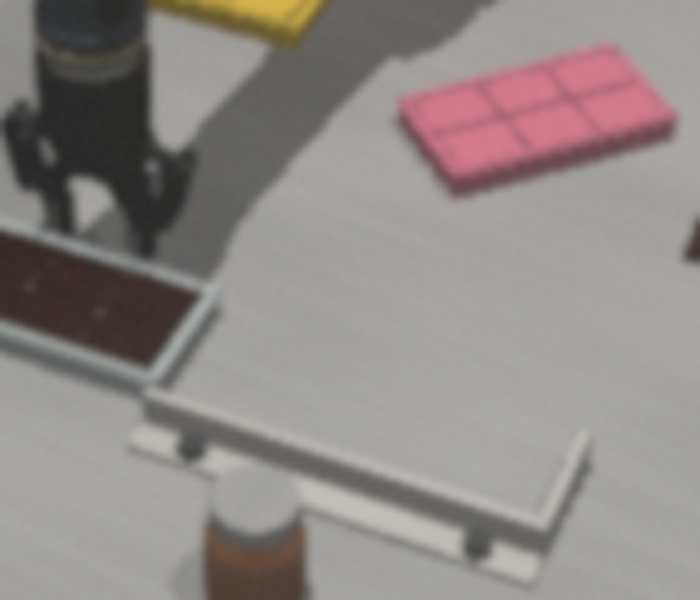

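The picture shows the mould parallel to the fence, with its left end by the fence's free end and a gap still open. Next I'll back off, lift, and go round to the mould's right-hand end.

>>> jog_arm(
  increments=[
    [-0.01, -0.0012, 0, 0, 0, 0],
    [-0.01, -0.0012, 0, 0, 0, 0],
    [0, 0, 0.02, 0, 0, 0],
    [0, 0, 0.03, 0, 0, 0],
    [0, 0, 0.03, 0, 0, 0],
  ],
)

```text
clock: 7.75
tool_pos: [0.6019, -0.1278, 0.2607]
ee_rot: [-99.7, 89.8, 177.3]
ft_force: [1.1, 0.5, -0.6]
gripper_width: 0.051
```

Run:
```python
from h import *
s=sense();print(s['joint_pos'],s['tool_pos'])
for n,im,a in rep():
    if n=="top":
      cv2.imwrite("pics/p5.png",cv2.resize(im[110:240,165:325],None,fx=5,fy=5,interpolation=cv2.INTER_CUBIC)[:,:,::-1])
```

```text
[ 22.3359487   31.61807822 -19.49577159 102.89578489  13.6361511
  47.96782973 -86.6494598 ] [ 0.60189313 -0.12784549  0.2607482 ]
tcp stop [-144.3 -350.8] z 0.2607 f [ 1.1  0.5 -0.6] clk 7.75
```

>>> jog_arm(
  increments=[
    [0.0068, -0.0074, 0, 0, 0, 0.1122],
    [0.0068, -0.0074, 0, 0, 0, 0.1122],
    [0.0068, -0.0074, 0, 0, 0, 0.1122],
    [0.0068, -0.0074, 0, 0, 0, 0.1122],
    [0.0068, -0.0074, 0, 0, 0, 0.1122],
    [0.0068, -0.0074, 0, 0, 0, 0.1122],
    [0.0068, -0.0074, 0, 0, 0, 0.1122],
    [0.0068, -0.0074, 0, 0, 0, 0.1122],
    [0.0068, -0.0074, 0, 0, 0, 0.1122],
    [0.0068, -0.0074, 0, 0, 0, 0.1122],
    [0.0068, -0.0074, 0, 0, 0, 0.1122],
    [0.0068, -0.0074, 0, 0, 0, 0.1122],
  ],
)

```text
clock: 8.85
tool_pos: [0.6845, -0.2169, 0.2599]
ee_rot: [-166.1, 89.9, -171.5]
ft_force: [0.1, 0.0, 0.1]
gripper_width: 0.0512
```

>>> jog_arm(
  increments=[
    [0.0068, -0.0074, 0, 0, 0, 0.1122],
    [0.0068, -0.0074, 0, 0, 0, 0.1122],
    [0, 0, 0, 0, 0, 0],
  ],
)

```text
clock: 9.1
tool_pos: [0.6985, -0.2335, 0.2594]
ee_rot: [-144.9, 90.0, -137.8]
ft_force: [-0.7, -0.9, 0.7]
gripper_width: 0.0515
```

Run:
```python
from h import *
s=sense();print(s['joint_pos'],s['tool_pos'],s['ee_rot'][2]-s['ee_rot'][0])
im=camera("top")
cv2.imwrite("pics/p5.png",cv2.resize(im[100:220,165:325],None,fx=5,fy=5,interpolation=cv2.INTER_CUBIC)[:,:,::-1])
for n,im,a in rep():
    u,v=proj(n,[.680,-.117,.022])[0].astype(int)
    try:
        c,wh,ang=mould(n,im,(v-32,v+32,u-38,u+38));print(n,u,v,c,wh,ang,ST@(c-CO))
    except Exception as e: print(e)
```

```text
[ 3.86343475e+01  4.58962348e+01 -3.90453083e+01  8.39084174e+01
  3.10794295e+01  6.13005047e+01  5.74468997e-02] [ 0.69845949 -0.23348981  0.25944412] 7.0225133778263
tcp stop [ -61.6 -466.3] z 0.2595 f [ 0.4 -1.  -0.6] clk 9.15
top 266 153 [ 638.07550049 -150.70477295] (190.20999145507812, 222.14588928222656) 6.781360149383545 [-111.14905126 -377.9201378 ]
scene 212 218 [ 680.8291626  -116.92930603] (76.7507095336914, 160.70651245117188) 6.982490062713623 [ -64.57318416 -349.64742316]
```

View pics/p5.png

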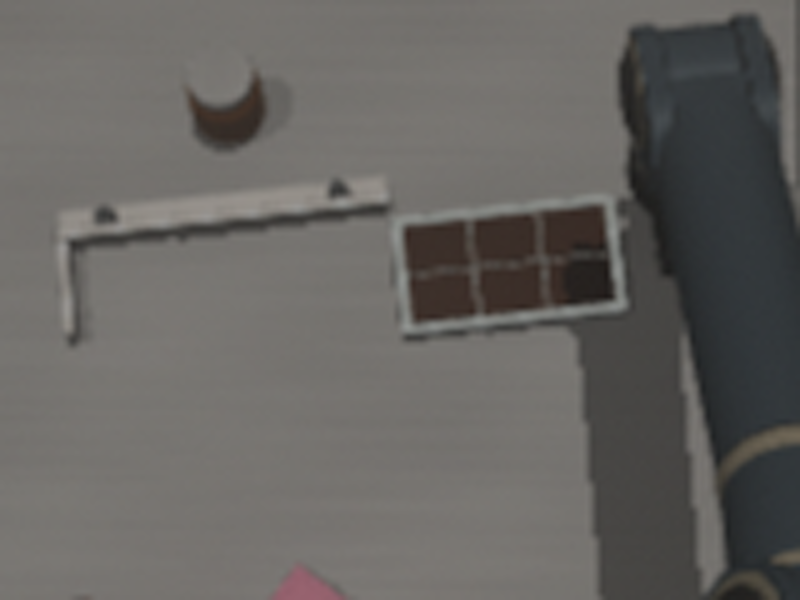

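The mould sits square to the fence with about 10 mm of gap, and its left end is just at the fence's free end. The tool is beyond the right-hand end, clear of it. I'll descend and push along the fence.

>>> jog_arm(
  increments=[
    [0, 0, -0.02, 0, 0, 0],
    [0, 0, -0.02, 0, 0, 0],
    [0, 0, -0.02, 0, 0, 0],
    [0, 0, -0.01, 0, 0, 0],
    [0, 0, -0.008, 0, 0, 0],
    [-0.0005, 0.004, 0, 0, 0, 0],
    [-0.0005, 0.004, 0, 0, 0, 0],
    [-0.0005, 0.004, 0, 0, 0, 0],
    [-0.0005, 0.004, 0, 0, 0, 0],
    [-0.0007, 0.006, 0, 0, 0, 0],
    [-0.0007, 0.006, 0, 0, 0, 0],
    [-0.0007, 0.006, 0, 0, 0, 0],
  ],
)

```text
clock: 10.25
tool_pos: [0.6952, -0.1986, 0.1842]
ee_rot: [-61.0, 89.7, -54.0]
ft_force: [1.2, -5.3, 4.3]
gripper_width: 0.0513
```

>>> jog_arm(
  increments=[
    [-0.00075, 0.006, 0, 0, 0, 0],
    [-0.00075, 0.006, 0, 0, 0, 0],
    [-0.00075, 0.006, 0, 0, 0, 0],
    [-0.00075, 0.006, 0, 0, 0, 0],
    [-0.00075, 0.006, 0, 0, 0, 0],
    [-0.00075, 0.006, 0, 0, 0, 0],
    [-0.00075, 0.006, 0, 0, 0, 0],
    [-0.00075, 0.006, 0, 0, 0, 0],
    [-0.00075, 0.006, 0, 0, 0, 0],
    [-0.00075, 0.006, 0, 0, 0, 0],
    [-0.00075, 0.006, 0, 0, 0, 0],
    [-0.00075, 0.006, 0, 0, 0, 0],
  ],
)

```text
clock: 11.25
tool_pos: [0.6864, -0.1265, 0.1841]
ee_rot: [-60.7, 89.8, -53.7]
ft_force: [0.9, -5.3, 4.6]
gripper_width: 0.0512
```

Run:
```python
from h import *
for n,im,a in rep():
    u,v=proj(n,[.670,-.037,.022])[0].astype(int)
    try:
        c,wh,ang=mould(n,im,(v-32,v+32,u-38,u+38));print(n,u,v,c,wh,ang,ST@(c-CO))
    except Exception as e: print(e)
```

```text
tcp stop [ -60.3 -359.9] z 0.1841 f [ 0.9 -5.3  4.6] clk 11.25
top 246 155 [639.00830078 -59.98184204] (188.29835510253906, 230.01918029785156) 0.5736536383628845 [ -99.08838311 -287.9976123 ]
scene 234 225 [669.66503906 -28.2654953 ] (77.01847839355469, 161.4318084716797) 6.980370044708252 [ -64.77070716 -260.28372823]
```

>>> jog_arm(
  increments=[
    [-0.00075, 0.006, -0.002, 0, 0, 0],
    [-0.00075, 0.006, 0, 0, 0, 0],
    [-0.00075, 0.006, 0, 0, 0, 0],
    [-0.00075, 0.006, 0, 0, 0, 0],
    [-0.00075, 0.006, 0, 0, 0, 0],
    [-0.00075, 0.006, 0, 0, 0, 0],
    [-0.00075, 0.006, 0, 0, 0, 0],
    [-0.00075, 0.006, 0, 0, 0, 0],
    [-0.00075, 0.006, 0, 0, 0, 0],
    [-0.00075, 0.006, 0, 0, 0, 0],
    [-0.00075, 0.006, 0, 0, 0, 0],
    [-0.00075, 0.006, 0, 0, 0, 0],
  ],
)

```text
clock: 12.35
tool_pos: [0.6768, -0.0534, 0.181]
ee_rot: [-88.2, 89.9, -81.1]
ft_force: [0.6, -5.9, 4.2]
gripper_width: 0.0512
```

>>> jog_arm(
  increments=[
    [-0.00075, 0.006, 0, 0, 0, 0],
    [-0.00075, 0.006, 0, 0, 0, 0],
    [-0.00075, 0.006, 0, 0, 0, 0],
    [-0.00075, 0.006, 0, 0, 0, 0],
    [-0.00075, 0.006, 0, 0, 0, 0],
    [-0.00075, 0.006, 0, 0, 0, 0],
    [-0.00075, 0.006, 0, 0, 0, 0],
    [-0.00075, 0.006, 0, 0, 0, 0],
    [-0.00075, 0.006, 0, 0, 0, 0],
    [-0.00075, 0.006, 0, 0, 0, 0],
    [-0.0005, 0.004, 0, 0, 0, 0],
    [0, 0, 0, 0, 0, 0],
  ],
)

```text
clock: 13.35
tool_pos: [0.6684, 0.0122, 0.1809]
ee_rot: [93.0, 89.9, 100.2]
ft_force: [0.8, -1.6, 1.7]
gripper_width: 0.0512
```

Run:
```python
from h import *
for n,im,a in rep():
    u,v=proj(n,[.650,.115,.022])[0].astype(int)
    try:
        c,wh,ang=mould(n,im,(v-32,v+32,u-38,u+38));print(n,u,v,c,wh,ang,ST@(c-CO))
    except Exception as e: print(e)
    cv2.imwrite(f"pics/p6{n}.png",cv2.resize(im[v-50:v+50,u-70:u+70],None,fx=5,fy=5,interpolation=cv2.INTER_CUBIC)[:,:,::-1])
```

```text
tcp stop [ -61. -220.] z 0.1809 f [ 0.8 -1.6  1.7] clk 13.35
top 208 160 [627.21325684  80.99017334] (209.31039428710938, 227.69375610351562) 0.9295225143432617 [ -93.49198501 -146.64375664]
scene 278 239 [652.08782959 109.02023315] (76.34229278564453, 160.21102905273438) 7.312755584716797 [ -65.36519619 -121.87861231]
```

View pics/p6scene.png

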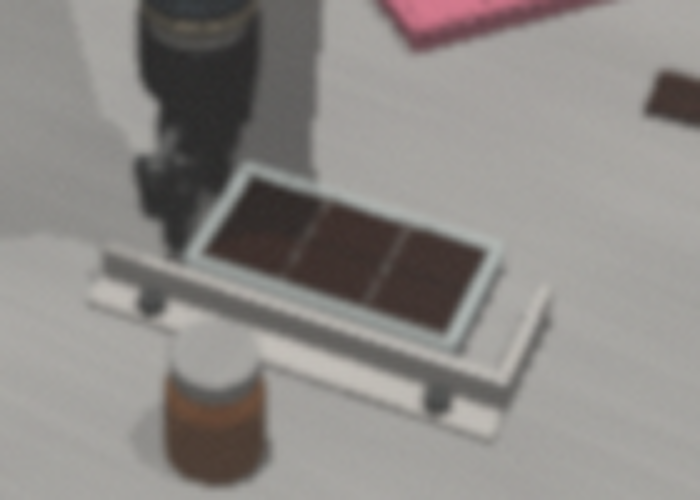

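The mould is inside the stop, parallel to it. It is about 30 mm short of the end piece and about 12 mm from the fence. I'll push about 22 mm more, then go round to the long side.

>>> jog_arm(
  increments=[
    [-0.0005, 0.004, 0, 0, 0, 0],
    [-0.0005, 0.004, 0, 0, 0, 0],
    [-0.0005, 0.004, 0, 0, 0, 0],
    [-0.0005, 0.004, 0, 0, 0, 0],
    [-0.0005, 0.004, 0, 0, 0, 0],
    [-0.00025, 0.002, 0, 0, 0, 0],
    [0.0012, -0.01, 0, 0, 0, 0],
    [0.0012, -0.01, 0, 0, 0, 0],
    [0, 0, 0.02, 0, 0, 0],
    [0, 0, 0.03, 0, 0, 0],
    [0, 0, 0.03, 0, 0, 0],
    [0, 0, 0, 0, 0, 0],
  ],
)

```text
clock: 14.45
tool_pos: [0.6706, 0.0128, 0.2671]
ee_rot: [3.6, 89.4, 10.6]
ft_force: [0.6, 0.6, 1.2]
gripper_width: 0.0513
```

Run:
```python
from h import *
for n,im,a in rep():
    u,v=proj(n,[.648,.135,.022])[0].astype(int)
    try:
        c,wh,ang=mould(n,im,(v-32,v+32,u-38,u+38));print(n,u,v,c,wh,ang,ST@(c-CO))
    except Exception as e: print(e)
s=sense();p=CO+ST.T@[-65-48-11-16,-100];print(p,p/1000-s['tool_pos'][:2],s['joint_pos'])
```

```text
tcp stop [ -58.8 -219.6] z 0.2671 f [0.6 0.6 1.2] clk 14.45
top 203 160 [621.81365967 102.13768768] (199.38592529296875, 230.24241638183594) 1.03554368019104 [ -96.25520827 -124.99340769]
scene 284 241 [648.67199707 131.80361938] (76.89119720458984, 160.9558868408203) 7.0944976806640625 [-65.95887373 -98.84823787]
[575.33202651 121.57309378] [-0.09359201  0.10948872] [ 21.99203833  40.47157968 -40.11503032  94.34293506  30.19835513
  56.28699239 -21.48386074]
```

>>> jog_arm(
  increments=[
    [-0.0067, 0.0078, 0, 0, 0, -0.1122],
    [-0.0067, 0.0078, 0, 0, 0, -0.1122],
    [-0.0067, 0.0078, 0, 0, 0, -0.1122],
    [-0.0067, 0.0078, 0, 0, 0, -0.1122],
    [-0.0067, 0.0078, 0, 0, 0, -0.1122],
    [-0.0067, 0.0078, 0, 0, 0, -0.1122],
    [-0.0067, 0.0078, 0, 0, 0, -0.1122],
    [-0.0067, 0.0078, 0, 0, 0, -0.1122],
    [-0.0067, 0.0078, 0, 0, 0, -0.1122],
    [-0.0067, 0.0078, 0, 0, 0, -0.1122],
    [-0.0067, 0.0078, 0, 0, 0, -0.1122],
    [-0.0067, 0.0078, 0, 0, 0, -0.1122],
  ],
)

```text
clock: 15.55
tool_pos: [0.5873, 0.106, 0.2593]
ee_rot: [-98.3, 89.9, -168.7]
ft_force: [0.8, 0.0, 0.2]
gripper_width: 0.0513
```

>>> jog_arm(
  increments=[
    [-0.0067, 0.0078, 0, 0, 0, -0.1122],
    [-0.0067, 0.0078, 0, 0, 0, -0.1122],
    [0, 0, 0, 0, 0, 0],
    [0, 0, 0, 0, 0, 0],
  ],
)

```text
clock: 15.88
tool_pos: [0.5743, 0.122, 0.2598]
ee_rot: [-67.3, 89.9, -150.0]
ft_force: [-0.8, 0.1, -0.6]
gripper_width: 0.0512
```

Run:
```python
from h import *
s=sense();print(s['ee_rot'][2]-s['ee_rot'][0],s['joint_pos'])
for n,im,a in rep(): pass
```

```text
-82.71770589957966 [  -1.02855929   29.56019967  -20.01784744  106.84041662   13.60081845
   46.02097273 -110.88340465]
tcp stop [-141.   -99.5] z 0.2598 f [-0.8  0.1 -0.6] clk 15.8833
```

>>> jog_arm(
  increments=[
    [0, 0, -0.02, 0, 0, 0],
    [0, 0, -0.02, 0, 0, 0],
    [0, 0, -0.02, 0, 0, 0],
    [0, 0, -0.01, 0, 0, 0],
    [0, 0, -0.009, 0, 0, 0],
    [0.005, 0.0006, 0, 0, 0, 0],
    [0.005, 0.0006, 0, 0, 0, 0],
    [0.005, 0.0006, 0, 0, 0, 0],
    [0.004, 0.0005, 0, 0, 0, 0],
    [0.004, 0.0005, 0, 0, 0, 0],
    [0.004, 0.0005, 0, 0, 0, 0],
    [0.003, 0.0004, 0, 0, 0, 0],
  ],
)

```text
clock: 16.98
tool_pos: [0.6041, 0.1259, 0.1823]
ee_rot: [-75.6, 89.8, -158.5]
ft_force: [-5.0, 0.2, 3.9]
gripper_width: 0.0512
```

>>> jog_arm(
  increments=[
    [0.002, 0.00025, 0, 0, 0, 0],
    [0.001, 0.0001, 0, 0, 0, 0],
  ],
)

```text
clock: 17.15
tool_pos: [0.6066, 0.1262, 0.182]
ee_rot: [-77.9, 89.8, -160.8]
ft_force: [-9.3, -0.9, 6.4]
gripper_width: 0.0511
```

>>> jog_arm(
  increments=[
    [0.001, 0.0001, 0, 0, 0, 0],
    [0.001, 0.0001, 0, 0, 0, 0],
  ],
)

```text
clock: 17.32
tool_pos: [0.6073, 0.1264, 0.1818]
ee_rot: [-79.7, 89.5, -162.6]
ft_force: [-13.1, -1.4, 10.5]
gripper_width: 0.0511
```

>>> jog_arm(
  increments=[
    [0.001, 0.0001, 0, 0, 0, 0],
    [0.0005, 0, 0, 0, 0, 0],
    [0, 0, 0, 0, 0, 0],
  ],
)

```text
clock: 17.57
tool_pos: [0.6077, 0.1266, 0.1816]
ee_rot: [-80.1, 89.3, -163.0]
ft_force: [-13.3, -2.2, 10.7]
gripper_width: 0.0514
```

>>> jog_arm(
  increments=[
    [-0.005, -0.0006, 0, 0, 0, 0],
    [-0.01, -0.0012, 0, 0, 0, 0],
    [-0.01, -0.0012, 0, 0, 0, 0],
    [0, 0, 0.02, 0, 0, 0],
    [0, 0, 0.03, 0, 0, 0],
    [0, 0, 0.03, 0, 0, 0],
    [0, 0, 0, 0, 0, 0],
  ],
)

```text
clock: 18.15
tool_pos: [0.5879, 0.1242, 0.2677]
ee_rot: [96.2, 89.3, 13.3]
ft_force: [0.9, 0.6, -0.0]
gripper_width: 0.0514
```

Run:
```python
from h import *
for n,im,a in rep():
    u,v=proj(n,[.662,.135,.022])[0].astype(int)
    try:
        c,wh,ang=mould(n,im,(v-32,v+32,u-38,u+38));print(n,u,v,c,wh,ang,ST@(c-CO))
    except Exception as e: print(e)
    if n=="scene":cv2.imwrite(f"pics/p7{n}.png",cv2.resize(im[v-50:v+50,u-70:u+70],None,fx=5,fy=5,interpolation=cv2.INTER_CUBIC)[:,:,::-1])
s=sense();p=CO+ST.T@[-54,-98-90-10-25];print(p,p/1000-s['tool_pos'][:2],s['joint_pos'])
```

```text
tcp stop [-127.2  -98.9] z 0.2677 f [ 0.9  0.6 -0. ] clk 18.15
top 203 157 [663.88525391  82.9644165 ] (61.060298919677734, 99.30680847167969) -83.77641439437866 [ -56.85493977 -149.1853942 ]
scene 282 244 [660.67877197 133.55670166] (76.28022003173828, 160.72174072265625) 7.117518901824951 [-53.82771162 -98.58206691]
[675.77827804  10.05829408] [ 0.08943801 -0.11336486] [  -0.99780719   30.1700043   -20.02880072  105.15417674   13.71847471
   46.79967705 -110.87832288]
```

View pics/p7scene.png

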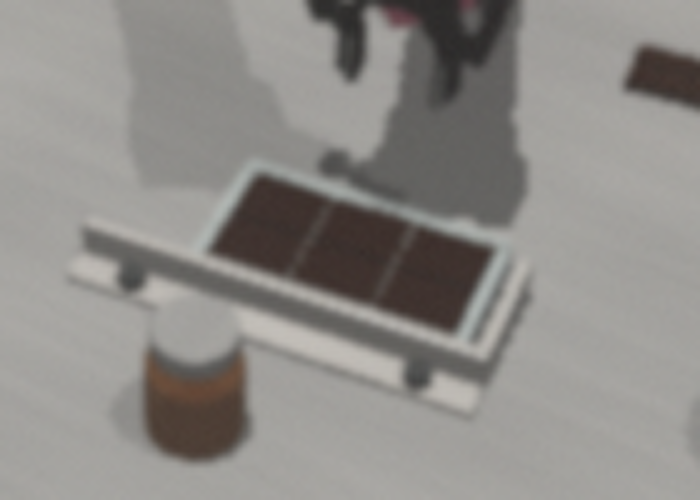

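The long side is now against the fence; contact force rose to about 13 N with no further motion. An end gap of roughly 8 mm remains. Going back to the right-hand end for the final push.

>>> jog_arm(
  increments=[
    [0.0064, -0.0081, 0, 0, 0, 0.1122],
    [0.0064, -0.0081, 0, 0, 0, 0.1122],
    [0.0064, -0.0081, 0, 0, 0, 0.1122],
    [0.0064, -0.0081, 0, 0, 0, 0.1122],
    [0.0064, -0.0081, 0, 0, 0, 0.1122],
    [0.0064, -0.0081, 0, 0, 0, 0.1122],
    [0.0064, -0.0081, 0, 0, 0, 0.1122],
    [0.0064, -0.0081, 0, 0, 0, 0.1122],
    [0.0064, -0.0081, 0, 0, 0, 0.1122],
    [0.0064, -0.0081, 0, 0, 0, 0.1122],
    [0.0064, -0.0081, 0, 0, 0, 0.1122],
    [0.0064, -0.0081, 0, 0, 0, 0.1122],
  ],
)

```text
clock: 19.25
tool_pos: [0.6626, 0.0256, 0.2599]
ee_rot: [-173.2, 89.9, -178.6]
ft_force: [0.2, 0.5, -1.0]
gripper_width: 0.0516
```

>>> jog_arm(
  increments=[
    [0.0064, -0.0081, 0, 0, 0, 0.1122],
    [0.0064, -0.0081, 0, 0, 0, 0.1122],
    [0, 0, 0, 0, 0, 0],
    [0, 0, 0, 0, 0, 0],
  ],
)

```text
clock: 19.58
tool_pos: [0.6752, 0.0093, 0.2599]
ee_rot: [161.0, 89.9, 167.8]
ft_force: [-1.3, -0.4, 0.3]
gripper_width: 0.0512
```

Run:
```python
from h import *
s=sense();print(s['ee_rot'][2]-s['ee_rot'][0],s['tool_pos'])
for n,im,a in rep(): pass
```

```text
6.841105240632629 [0.67524922 0.00930094 0.25994914]
tcp stop [ -54.6 -223.7] z 0.2599 f [-1.3 -0.4  0.3] clk 19.5833
```

>>> jog_arm(
  increments=[
    [0, 0, -0.02, 0, 0, 0],
    [0, 0, -0.02, 0, 0, 0],
    [0, 0, -0.02, 0, 0, 0],
    [0, 0, -0.01, 0, 0, 0],
    [0, 0, -0.009, 0, 0, 0],
    [-0.0006, 0.005, 0, 0, 0, 0],
    [-0.0006, 0.005, 0, 0, 0, 0],
    [-0.0006, 0.005, 0, 0, 0, 0],
    [-0.0006, 0.005, 0, 0, 0, 0],
    [-0.0005, 0.004, 0, 0, 0, 0],
    [-0.0004, 0.003, 0, 0, 0, 0],
    [-0.0004, 0.003, 0, 0, 0, 0],
  ],
)

```text
clock: 20.68
tool_pos: [0.6727, 0.0381, 0.1838]
ee_rot: [-80.3, 89.7, -73.3]
ft_force: [-0.1, -7.4, 5.4]
gripper_width: 0.0513
```

>>> jog_arm(
  increments=[
    [-0.0001, 0.001, 0, 0, 0, 0],
    [-0.0001, 0.001, 0, 0, 0, 0],
  ],
)

```text
clock: 20.85
tool_pos: [0.6726, 0.0393, 0.1837]
ee_rot: [-85.8, 89.7, -78.8]
ft_force: [0.5, -6.5, 5.5]
gripper_width: 0.0515
```

>>> jog_arm(
  increments=[
    [-0.0001, 0.001, 0, 0, 0, 0],
    [-0.0001, 0.001, 0, 0, 0, 0],
  ],
)

```text
clock: 21.02
tool_pos: [0.6724, 0.0408, 0.1837]
ee_rot: [-88.2, 89.6, -81.3]
ft_force: [-0.6, -7.4, 5.3]
gripper_width: 0.0515
```

>>> jog_arm(
  increments=[
    [-0.0001, 0.001, 0, 0, 0, 0],
    [-0.0001, 0.001, 0, 0, 0, 0],
  ],
)

```text
clock: 21.18
tool_pos: [0.6722, 0.0428, 0.1837]
ee_rot: [-88.4, 89.6, -81.5]
ft_force: [-0.5, -7.0, 5.3]
gripper_width: 0.0512
```

>>> jog_arm(
  increments=[
    [-0.0001, 0.001, 0, 0, 0, 0],
    [-0.0001, 0.001, 0, 0, 0, 0],
  ],
)

```text
clock: 21.35
tool_pos: [0.672, 0.0447, 0.1837]
ee_rot: [-89.0, 89.6, -82.1]
ft_force: [-0.1, -7.6, 6.1]
gripper_width: 0.0511
```

>>> jog_arm(
  increments=[
    [-0.0001, 0.001, 0, 0, 0, 0],
    [-0.0001, 0.001, 0, 0, 0, 0],
  ],
)

```text
clock: 21.52
tool_pos: [0.6718, 0.0467, 0.1837]
ee_rot: [-89.6, 89.6, -82.7]
ft_force: [-0.4, -10.2, 7.4]
gripper_width: 0.0513
```

Force is starting to rise at TCP y' of about −186, so it may be touching the end piece.

>>> jog_arm(
  increments=[
    [-0.0001, 0.001, 0, 0, 0, 0],
    [-0.0001, 0.001, 0, 0, 0, 0],
  ],
)

```text
clock: 21.68
tool_pos: [0.6718, 0.0472, 0.1837]
ee_rot: [-92.8, 89.5, -85.9]
ft_force: [-0.8, -11.8, 7.9]
gripper_width: 0.0513
```

>>> jog_arm(
  increments=[
    [0, 0.0005, 0, 0, 0, 0],
    [0, 0, 0, 0, 0, 0],
  ],
)

```text
clock: 21.85
tool_pos: [0.6718, 0.0473, 0.1837]
ee_rot: [-93.8, 89.4, -86.9]
ft_force: [0.0, -11.3, 7.5]
gripper_width: 0.0516
```

Motion stalled at about 11 N, so it is seated on the end piece. Backing off to check.

>>> jog_arm(
  increments=[
    [0.0006, -0.005, 0, 0, 0, 0],
    [0.0012, -0.01, 0, 0, 0, 0],
    [0.0012, -0.01, 0, 0, 0, 0],
    [0, 0, 0.02, 0, 0, 0],
    [0, 0, 0.03, 0, 0, 0],
    [0, 0, 0.03, 0, 0, 0],
    [0, -0.02, 0.03, 0, 0, 0],
    [0, -0.03, 0.03, 0, 0, 0],
    [0, -0.03, 0.03, 0, 0, 0],
    [0, -0.03, 0, 0, 0, 0],
    [0, -0.03, 0, 0, 0, 0],
    [0, 0, 0, 0, 0, 0],
  ],
)

```text
clock: 22.85
tool_pos: [0.6737, -0.1208, 0.3513]
ee_rot: [-95.8, 89.7, -89.3]
ft_force: [-0.6, -1.7, -1.0]
gripper_width: 0.0513
```

Run:
```python
from h import *
o=[]
for n,im,a in rep():
    u,v=proj(n,[.665,.143,.022])[0].astype(int)
    try:
        c,wh,ang=mould(n,im,(v-32,v+32,u-38,u+38) if n=="scene" else (v-14,v+25,u-27,u+27));print(n,u,v,c,wh,ang,ST@(c-CO))
    except Exception as e: print(e)
    o.append(cv2.resize(im[v-24:v+26,u-45:u+45],None,fx=6,fy=6,interpolation=cv2.INTER_CUBIC))
cv2.imwrite("pics/p8.png",np.vstack(o)[:,:,::-1])
```

```text
tcp stop [ -72.1 -352.6] z 0.3513 f [-0.6 -1.7 -1. ] clk 22.85
top 201 156 [656.86853027 143.90687561] (97.46698760986328, 163.8137664794922) 6.458808898925781 [-56.33881236 -87.84249449]
scene 283 245 [659.88433838 143.16091919] (75.47823333740234, 160.52178955078125) 7.275669097900391 [-53.43736081 -88.95295764]
```

View pics/p8.png

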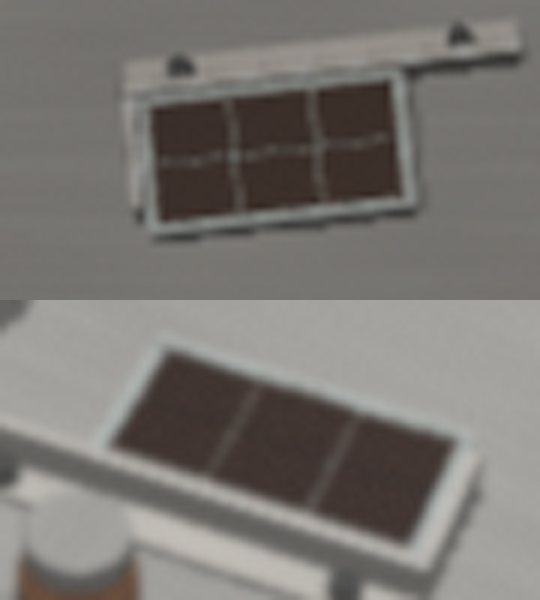

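Both views show the mould in the corner: the scene view hides the rim strip behind the fence, as it would if flush, and the end rim meets the end piece. For certainty I'll repeat the long-side press once, to confirm it stalls at the same position.

>>> jog_arm(
  increments=[
    [-0.0071, 0.0182, -0.0065, 0, 0, -0.1122],
    [-0.0071, 0.0182, -0.0065, 0, 0, -0.1122],
    [-0.0071, 0.0182, -0.0065, 0, 0, -0.1122],
    [-0.0071, 0.0182, -0.0065, 0, 0, -0.1122],
    [-0.0071, 0.0182, -0.0065, 0, 0, -0.1122],
    [-0.0071, 0.0182, -0.0065, 0, 0, -0.1122],
    [-0.0071, 0.0182, -0.0065, 0, 0, -0.1122],
    [-0.0071, 0.0182, -0.0065, 0, 0, -0.1122],
    [-0.0071, 0.0182, -0.0065, 0, 0, -0.1122],
    [-0.0071, 0.0182, -0.0065, 0, 0, -0.1122],
    [-0.0071, 0.0182, -0.0065, 0, 0, -0.1122],
    [-0.0071, 0.0182, -0.0065, 0, 0, -0.1122],
  ],
)

```text
clock: 23.95
tool_pos: [0.5875, 0.1096, 0.2732]
ee_rot: [-169.2, 89.9, 120.6]
ft_force: [-0.7, -0.0, 0.1]
gripper_width: 0.0517
```

>>> jog_arm(
  increments=[
    [-0.0071, 0.0182, -0.0065, 0, 0, -0.1122],
    [-0.0071, 0.0182, -0.0065, 0, 0, -0.1122],
    [0, 0, 0, 0, 0, 0],
    [0, 0, 0, 0, 0, 0],
  ],
)

```text
clock: 24.28
tool_pos: [0.5732, 0.1462, 0.2603]
ee_rot: [-125.7, 89.9, 151.8]
ft_force: [-0.4, -0.5, -0.1]
gripper_width: 0.0508
```

Run:
```python
from h import *
s=sense();print(s['ee_rot'][2]-s['ee_rot'][0],s['tool_pos'])
for n,im,a in rep(): pass
```

```text
277.47525123956416 [0.57317961 0.1461525  0.26029692]
tcp stop [-139.1  -75.3] z 0.2603 f [-0.4 -0.5 -0.1] clk 24.2833
```

>>> jog_arm(
  increments=[
    [0.001, -0.012, -0.02, 0, 0, -0.007],
    [0, 0, -0.02, 0, 0, 0],
    [0, 0, -0.02, 0, 0, 0],
    [0, 0, -0.01, 0, 0, 0],
    [0, 0, -0.009, 0, 0, 0],
    [0.006, 0.0007, 0, 0, 0, 0],
    [0.006, 0.0007, 0, 0, 0, 0],
    [0.005, 0.0006, 0, 0, 0, 0],
    [0.005, 0.0006, 0, 0, 0, 0],
    [0.004, 0.0005, 0, 0, 0, 0],
    [0.003, 0.0003, 0, 0, 0, 0],
    [0.001, 0.0001, 0, 0, 0, 0],
  ],
)

```text
clock: 25.38
tool_pos: [0.605, 0.1352, 0.1818]
ee_rot: [-81.2, 89.9, -164.5]
ft_force: [-5.3, -0.1, 2.6]
gripper_width: 0.0512
```

>>> jog_arm(
  increments=[
    [0.001, 0.0001, 0, 0, 0, 0],
    [0.001, 0.0001, 0, 0, 0, 0],
  ],
)

```text
clock: 25.55
tool_pos: [0.6056, 0.1354, 0.1815]
ee_rot: [-81.2, 89.7, -164.5]
ft_force: [-8.5, -1.3, 8.2]
gripper_width: 0.0512
```

>>> jog_arm(
  increments=[
    [0.001, 0.0001, 0, 0, 0, 0],
    [0, 0, 0, 0, 0, 0],
  ],
)

```text
clock: 25.72
tool_pos: [0.6059, 0.1356, 0.1814]
ee_rot: [-80.3, 89.6, -163.5]
ft_force: [-9.5, -0.6, 7.3]
gripper_width: 0.0511
```

Run:
```python
from h import *
for n,im,a in rep(): pass
```

```text
tcp stop [-108.   -89.8] z 0.1814 f [-9.5 -0.6  7.3] clk 25.7167
```

Stalled at x' ≈ −108, matching the earlier press: first reading was −107.7, at slightly higher force. Retracting clear.

>>> jog_arm(
  increments=[
    [-0.005, -0.0006, 0, 0, 0, 0],
    [-0.01, -0.0012, 0, 0, 0, 0],
    [-0.01, -0.0012, 0, 0, 0, 0],
    [0, 0, 0.02, 0, 0, 0],
    [0, 0, 0.03, 0, 0, 0],
    [0, 0, 0.03, 0, 0, 0],
    [-0.01, -0.02, 0.03, 0, 0, 0],
    [-0.01, -0.03, 0.02, 0, 0, 0],
    [-0.01, -0.03, 0, 0, 0, 0],
    [-0.01, -0.03, 0, 0, 0, 0],
    [0, 0, 0, 0, 0, 0],
    [0, 0, 0, 0, 0, 0],
  ],
)

```text
clock: 26.82
tool_pos: [0.5425, 0.0198, 0.3117]
ee_rot: [10.9, 89.9, -72.7]
ft_force: [-0.6, 1.6, -1.0]
gripper_width: 0.0513
```

Run:
```python
from h import *
for n,im,a in rep():
    u,v=proj(n,[.665,.143,.022])[0].astype(int)
    try:
        c,wh,ang=mould(n,im,(v-32,v+32,u-38,u+38) if n=="scene" else (v-14,v+25,u-27,u+27));print(n,c,wh,ang,ST@(c-CO))
    except Exception as e: print(e)
    if n=="top": cv2.imwrite("pics/p9.png",im[:,:,::-1])
```

```text
tcp stop [-185.1 -196.9] z 0.3117 f [-0.6  1.6 -1. ] clk 26.8167
top [654.31835938 167.28799438] (97.68877410888672, 116.7471923828125) 5.792409420013428 [-56.0000102  -64.32515408]
scene [659.74108887 143.17730713] (75.7569351196289, 160.58274841308594) 7.117548942565918 [-53.57751589 -88.91911181]
```

View pics/p9.png

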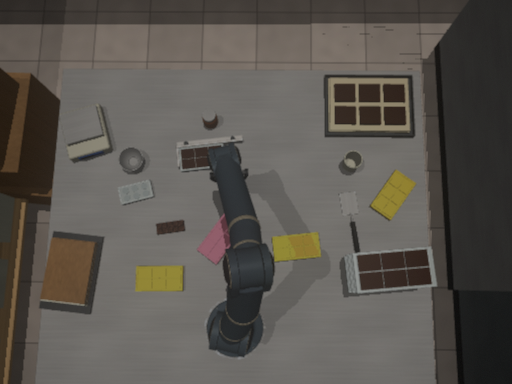

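The mould sits in the corner, at about px (200,157). Nothing else has moved, and the arm is high and clear of it.

```bash
python3 -c "
from bench import *
print(sign_off())"
```

```text
the job is handed in; nothing more can be done
None
```

The mould is in the corner of the stop, with its long side on the fence and one end on the end piece. I pushed it only by its sides: toward the fence, along it, flush against it, then up to the end piece. I handed the job in at about 27 s of the 64 s allowed.

- **Fence contact:** the push stalled at about 13 N. A repeat press after the end push stalled within 1 mm of the same place, at about 9.5 N.
- **End contact:** that push stalled at about 11 N.
- **Camera check:** the last scene view put the mould at 7.1° yaw against the fence's 7.05°, and 89 mm from the end piece face (90 mm is home).
- **What disagreed:** the cameras put the mould's centre about 53–56 mm from the fence instead of 48 mm. I trusted the two matching stalls. I put the difference down to the fence partly hiding the chocolate in the scene view and shadow in the top view. The final top-view measurement was unusable because the arm covered part of the mould.
- **Bystanders and robot:** everything else looked unmoved in the last picture, with the gripper above and clear of the mould.

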